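# Feed one blank test tile to the numbering corner

## Robot

A 6-joint arm with a two-finger parallel gripper is mounted at the origin on the work surface; the furniture and walls round the work are solid. World frame = base frame: x ahead of the robot, y to its left, z up, the work surface at z = 0. Lengths are in mm, angles in rad, forces in N, time in s.
With the tool pointing down it reaches from about 375 to 925 mm from the base axis. Payload 5.7 kg.
Tool frame: the origin (TCP) lies midway between the tips of the shut fingers; the grasp point (between the pads) lies r.grasp_offset behind it (r.grasp_offset is the distance from the TCP to the grasp point, in mm); z points along the fingers, y is the line along which they close (so a half turn about z gives the same grasp; the last joint's range is limited). The gripper opens to 85 mm and grips with 20 to 120 N. Pads are 22 mm wide; open, the fingers measure 114 mm over their backs; the gripper's body (76 mm by 85 mm) begins 54 mm behind the grasp point. The pads swing forward as they close: fully open they stand 13 mm farther back than shut.
Start: joints at [1.18, 0.359, 1.51, -0, 1.272, -0.115], TCP at [163.384, 577.295, 231.267] pointing down, gripper open.
Joint ranges: [-2.97, 2.97], [-1.01, 2.36], [0.21, 2.38], [-0.96, 4.11], [0.2, 2.71], [-2.98, 2.98]. Speed limits (rad/s): [2.39, 2.39, 3.14, 3.14, 3.14, 3.14].

## Interface

Orientations are given as [roll, pitch, yaw] about the fixed x, y, z axes, in that order (R = Rz(yaw) Ry(pitch) Rx(roll)).
In Python, from workcell import r, vision gives the robot as it stands. Calls block until the motion is done:
- r.goto(position, orientation): joint-space move of the TCP to a pose.
- r.servo_line(position, velocity=150, attitude=None, guard=None): straight line of the TCP; attitude=None keeps the orientation; velocity is the mean speed in mm/s. With guard (N) it stops when the force on the tool has changed by that much, and returns True; else False.
- r.set_joints(angles): joint-space move.
- r.set_gripper(opening): finger opening in mm; the grip force is fixed at half the most; returns when the fingers have stopped.
- r.hold(seconds).
- r.ik(position, orientation): joint angles nearest the present ones, or None.
- r.state(): the state.
- vision.grab_frame(name): name is "scene" or "top" or "wrist"; returns (picture, depth): 480x640x3 uint8, blue, green, red; 480x640 float32, mm along the optical axis (not along the pixel's ray), 0 where there is no reading.
- vision.camera_params(name): a dict with "K" (3x3 intrinsics, pixels), "pose" (4x4, takes a point from camera to world coordinates); the wrist camera has in their place "mount" (4x4, takes a point from camera to tool coordinates, whose origin is the TCP and whose axes are the flange's). Camera axes: x right, y down, z forward; pixel columns grow to the right and rows downward; lengths in mm; the calibration is good to about 2 mm. A picture is of the moment at which its call begins: read the wrist's pose just before it. camera_params takes no time and is no camera call.
A pose or a line that the arm cannot do raises r.MotionError and nothing moves.
- r.hand_in(): hands the job in; it is judged then, once.
Trained networks look in the newest picture that a camera, given by its name, has taken for a name from the list of things; names that differ only in an ending like _2 or _b are one class to them, and where a whole thing is asked for, a point or a joint stands for the part that bears it (a point fixed in the world has none). Each returns a list of dicts, best first, with "score" (0 to 1); they miss things now and then, are a little off and sometimes report something else, mostly with a low value. They report only what shows in the picture. A call takes as long as a camera call. They do not tell look-alikes from the thing itself.
- vision.silhouettes(name, camera): "mask" (480x640 bool, what is visible of it) and "position" ([column, row] in pixels, amid what is visible of it).
- vision.place_of(name, camera): "position" ([column, row] in pixels: a listed point, or the origin of a listed thing).
The state is a dict: "time_s": time; "joints": joint angles; "joint_velocities": joint speeds; "joint_efforts": joint torques, N m; "tcp_pos": TCP position; "tcp_rot": TCP orientation; "force": force on the tool from outside, world axes, zero at the start; "moment": the same for the moment, N m; "gripper_width": finger opening in mm; "finger_force": force on a finger pad.
Only numpy, scipy, OpenCV 4.12 (cv2) and the standard library are available. Lean on these libraries where they do the work, as an engineer would, in place of code of your own. Each camera call takes 0.05 s, during which the arm holds its last target. There are 200 camera calls.

## Task

Feed one blank test tile from the magazine to the numbering corner: press the feeder's plunger all the way in, once, and let it spring fully back, so that just the lowest blank comes out and the next one drops into its place. Then push the blank that came out sideways along the fence with a fingertip until it sits flush in the corner, against both the fence and the end stop. This is all touch work: do not lift the blanks or anything else, and leave the other blanks in the magazine and the things standing around as they are.

Things in the scene. Friction and masses are not known exactly. Their poses are not given: they have to be found in the camera images.
- feeder: Fixed tile feeder on a wooden base 18 mm thick (its top is the deck). Origin on the bench, under the mid rear edge of the stack; +x: the plunger's press and the blanks' way out; -y: along the lane to the end stop; z up. Base (mm): x -80..120 for y -60..55; the lane x 40..120 for y -175..-60. After a full press the blank lies at x 60..105, y +-35; the deck at y > 35 beside it is free.
- magazine_top (a point): Middle of the open top of the magazine, 64 mm above the bench, axes as the feeder's. Aluminium side walls reach 28 mm to either side in x and 40 mm in y; the outlet slot for one blank is under its +x face. The plunger's two spring barrels lie alongside: from 53 mm to -x to 19 mm to +x of here, up to 57 mm off in y, tops 40 mm above the bench.
- fence_face (a point): Point on the fence's inner face in front of the outlet, at deck height (18 mm above the bench), 106.5 mm to +x of the feeder's origin. The fence is an aluminium bar along the feeder's y, 10 mm thick, 8 mm high above the deck, from 55 mm to +y to 170 mm to -y of here. Axes as the feeder's.
- plunger (a joint): Travel of the plunger along the feeder's +x, m: 0 at rest (fully out), 0.063 fully in against its limit. A spring pushes it back, 3.6 N at rest rising to 11 N fully in, with 20 N s/m damping; released, it returns by itself in about a second.
- plunger_knob (a point): Centre of the outer, pressed face of the black mushroom knob (34 mm diameter) at the plunger's outer end, 38 mm above the bench. It faces the feeder's -x and moves with the plunger: at x = -122.5 mm, y = 0 in the feeder's frame at rest, x = -59.5 mm fully in. Axes as the feeder's.
- stop_face (a point): Middle of the +y face of the end stop, 5 mm above the deck: an aluminium block 52 mm long across the lane, 10 mm thick, 14 mm high, clamped over the fence by a thumbscrew (top 28 mm above the deck). Fixed, but set anywhere 115 to 145 mm to -y of the feeder's origin. Axes as the feeder's; the blank comes to it from +y.
- blank_1_center (a point): Centre of the lowest of four equal unglazed clay blanks in the magazine, the one to be fed: 45 mm along its x, 70 mm along its y, 10 mm thick, about 60 g. At the start its axes are parallel to the feeder's. Once out it slides freely on the deck. Seated, its centre is 22.5 mm from the fence face and 35 mm from the stop face.
- blank_2_center (a point): Centre of the second blank from the bottom (same size). It drops to the deck when the plunger comes back, its centre then 5 mm above the deck, and stays in the magazine.
- blank_3_center (a point): Centre of the third blank from the bottom (same size); stays in the magazine.
- blank_4_center (a point): Centre of the top blank (same size); stays in the magazine.
- jar: Loose bystander: glaze jar with white lid, 54 mm diameter, 60 mm high, in the inner angle of the L-shaped base. Origin at the centre of its underside.
- sample_a: Loose bystander: finished glazed test tile 70x45x8 mm lying on the bench beyond the fence. Origin at the centre of its underside.
- sample_b: Loose bystander: second finished test tile 70x45x8 mm, beyond the fence. Origin at the centre of its underside.
- rib: Loose bystander: flat wooden rib 50x110x8 mm on the bench on the plunger side. Origin at the centre of its underside.
- bowl: Loose bystander: small bowl 68 mm diameter, 32 mm high, on the bench on the feeder's +y side near the plunger. Origin at the centre of its underside.
Things that resemble listed ones, but are neither listed nor needed, are in the scene too. What is shaped like the part that bears blank_4_center but green is not meant.

How it is judged (in metres and radians):
On the way, in this order (a step that is already met when the one before it is completed fails the run):
1. the plunger has been pressed fully in and the lowest blank is out in front of the magazine (value of joint plunger above 0.058 m and x of blank_1_center in the frame of feeder above 0.075 m), for 0.05 s.
2. the plunger has sprung back and the next blank has dropped onto the deck (value of joint plunger below 0.004 m and z of blank_2_center in the frame of feeder between 0.02 and 0.026 m), for 0.1 s.
At the end, for the whole second after the job is handed in: The fed blank lies flat and at rest in the corner: within 4 mm of the end stop and 5.5 mm of the fence, parallel within 6 degrees; the other three blanks are still stacked in the magazine (within 10 mm fore and aft, 3 mm in height) and the plunger is fully out (y of blank_1_center in the frame of stop_face between 0.032 and 0.039 m and x of blank_1_center in the frame of feeder between 0.0785 and 0.0865 m and z of blank_1_center in the frame of feeder between 0.02 and 0.026 m and angle between the x axis of blank_1_center and the x axis of feeder, either way round below 0.1 rad and angle between blank_1_center's own z axis and vertical below 0.06 rad and x of blank_2_center in the frame of feeder between 0.0125 and 0.0325 m and z of blank_2_center in the frame of feeder between 0.02 and 0.026 m and x of blank_3_center in the frame of feeder between 0.0125 and 0.0325 m and z of blank_3_center in the frame of feeder between 0.03 and 0.036 m and x of blank_4_center in the frame of feeder between 0.0125 and 0.0325 m and z of blank_4_center in the frame of feeder between 0.04 and 0.046 m and value of joint plunger below 0.004 m and linear speed of blank_1 below 0.01 m/s); the robot touches nothing.
It fails at once if a second blank is fed out of the magazine (x of blank_2_center in the frame of feeder above 0.04 m).
It fails at once if the fed blank is lifted off the deck (centre more than 10 mm up) or falls off it (z of blank_1_center in the frame of feeder above 0.033 m or z of blank_1_center in the frame of feeder below 0.015 m).
It fails at once if a blank of the stack is lifted (z of blank_2_center in the frame of feeder above 0.042 m or z of blank_3_center in the frame of feeder above 0.052 m or z of blank_4_center in the frame of feeder above 0.062 m).
It fails at once if a bystander is pushed or lifted by more than 15 mm (distance of any of jar, sample_a, sample_b, rib, bowl from where it was at the start of the episode above 0.015 m).
It also fails if it takes over 58 s, if anything falls off the work surface, if the arm or the gripper's body presses on something with over 40 N, if the wrist force passes 120 N, or if a joint passes its speed limit or range.

## Working session

There is one attempt and no reset: what is moved stays moved. The work goes in short steps, each a Python script; the robot and the scene stay as the last script left them, time stands still between calls to the robot, and variables do not carry over. Pictures are saved under pics/ and viewed, at most 10 in all, crops included, and the job is handed in when it is done.

```bash
mkdir -p pics; cat > h.py <<'E'
import numpy as np, cv2
from workcell import r, vision
from scipy.spatial.transform import Rotation as R
def w(cam,px,d):
    c=vision.camera_params(cam);K=c["K"]
    p=np.linalg.inv(K)@np.array([px[0],px[1],1.])*d
    return (np.array(c["pose"])@np.r_[p,1])[:3]
def wz(cam,px,z):
    c=vision.camera_params(cam);T=np.array(c["pose"])
    d=T[:3,:3]@np.linalg.inv(c["K"])@np.array([px[0],px[1],1.])
    return T[:3,3]+d*(z-T[2,3])/d[2]
E
python3 - <<'E'
from h import *
for cam in("top","scene"):
    im,d=vision.grab_frame(cam); cv2.imwrite(f"pics/{cam}0.png",im); np.save(f"{cam}0.npy",d)
    print(cam,np.round(vision.camera_params(cam)["pose"],3).tolist())
    for n,z in(("feeder",0),("magazine_top",64),("fence_face",18),("plunger_knob",38),("stop_face",23),("blank_4_center",53),("jar",0),("bowl",0),("rib",0),("sample_a",0)):
        for q in vision.place_of(n,cam)[:2]:
            print(cam,n,round(q["score"],2),np.round(q["position"]),np.round(wz(cam,q["position"],z),1))
print(r.state()["time_s"], r.grasp_offset)
E
```

```text
top [[-0.028, -0.984, 0.179, 408.659], [-1.0, 0.027, -0.008, 58.615], [0.003, -0.179, -0.984, 982.217], [0.0, 0.0, 0.0, 1.0]]
top feeder 0.85 [274. 245.] [580.6 112.9   0. ]
top magazine_top 0.65 [281. 239.] [581.   96.7  64. ]
top fence_face 0.58 [329. 243.] [578.6   7.2  18. ]
top fence_face 0.15 [288. 237.] [592.6  86.3  18. ]
top plunger_knob 0.83 [206. 235.] [596.1 237.   38. ]
top stop_face 0.54 [315. 309.] [454.5  38.7  23. ]
top blank_4_center 0.78 [195. 177.] [704.8 256.8  53. ]
top blank_4_center 0.73 [287. 240.] [580.7  86.2  53. ]
top jar 0.62 [242. 303.] [472.1 175.7   0. ]
top bowl 0.73 [259. 192.] [688.4 141.6   0. ]
top rib 0.78 [193. 301.] [478.1 269.3   0. ]
top sample_a 0.76 [358. 304.] [463.2 -43.6   0. ]
top sample_a 0.66 [362. 266.] [536.4 -55.8   0. ]
scene [[0.75, -0.357, 0.557, 63.463], [-0.662, -0.426, 0.617, -487.467], [0.017, -0.831, -0.556, 577.071], [0.0, 0.0, 0.0, 1.0]]
scene feeder 0.94 [310. 264.] [584.4 118.4   0. ]
scene magazine_top 0.89 [317. 241.] [583.8  97.4  64. ]
scene fence_face 0.83 [347. 288.] [572.2   3.4  18. ]
scene plunger_knob 0.81 [277. 219.] [600.6 241.3  38. ]
scene stop_face 0.56 [279. 304.] [450.   40.5  23. ]
scene blank_4_center 0.84 [314. 212.] [660.1 194.7  53. ]
scene blank_4_center 0.59 [407. 362.] [ 489.4 -200.    53. ]
scene jar 0.82 [242. 271.] [472.2 183.8   0. ]
scene bowl 0.67 [338. 238.] [688.5 149.8   0. ]
scene rib 0.73 [220. 253.] [473.5 262.    0. ]
scene rib 0.66 [315. 260.] [601.9 122.3   0. ]
scene sample_a 0.9 [354. 321.] [535.9 -50.8   0. ]
scene sample_a 0.61 [321. 342.] [461.7 -53.4   0. ]
1.1 18.700000000000003
```

```bash
python3 - <<'E'
from h import *
a=cv2.imread("pics/top0.png")[120:370,150:420]; cv2.imwrite("pics/top0c.png",cv2.resize(a,None,fx=2.4,fy=2.4,interpolation=cv2.INTER_CUBIC))
E
```

```text
(no output)
```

View pics/top0c.png

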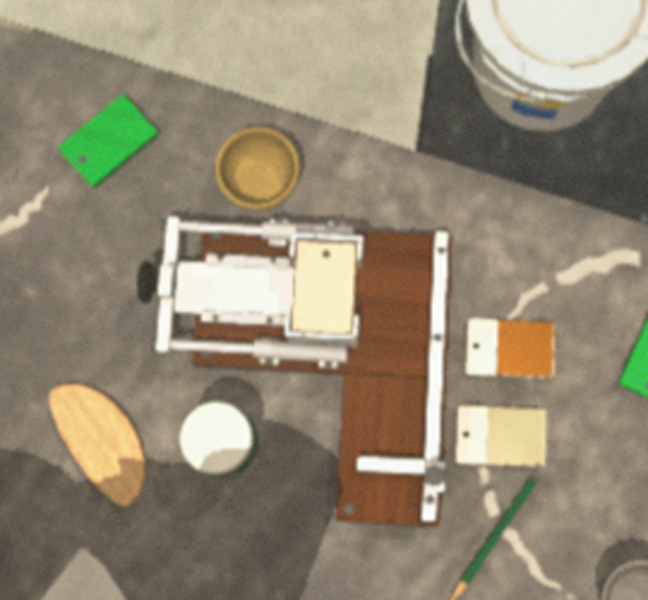

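View pics/scene0.png

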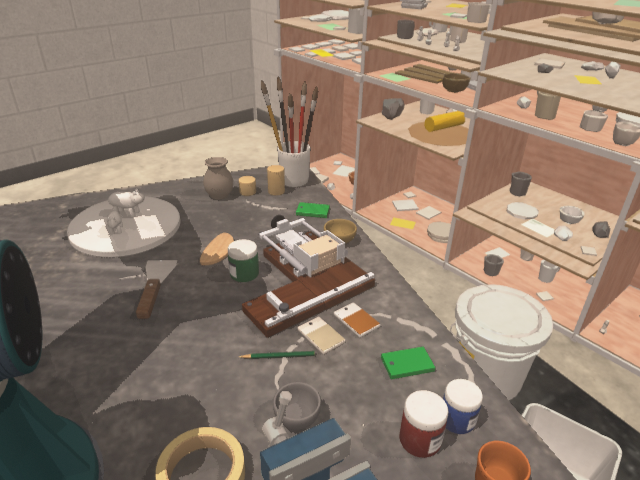

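The top crop shows the feeder with its knob at left (full-frame about 211,237), the magazine, the fence at right and the stop at about (315,313). Feeder +x points along world -y, turned about 5°. The green tiles are decoys. I'll take a closer look with the wrist camera.

```bash
cat >> h.py <<'E'
def pose_w():
    s=r.state(); T=np.eye(4); T[:3,:3]=R.from_euler("xyz",s["tcp_rot"]).as_matrix(); T[:3,3]=s["tcp_pos"]
    return T@np.array(vision.camera_params("wrist")["mount"])
def wzw(T,px,z):
    d=T[:3,:3]@np.linalg.inv(vision.camera_params("wrist")["K"])@np.array([px[0],px[1],1.])
    return T[:3,3]+d*(z-T[2,3])/d[2]
E
python3 - <<'E'
from h import *
print(r.state()["tcp_rot"],np.round(vision.camera_params("wrist")["mount"],2).tolist())
M=np.array(vision.camera_params("wrist")["mount"])
for k in (0,np.pi):
    yaw=np.radians(-95)+k
    for z in(300,350,400):
        print(z,r.ik([565,85,z],[np.pi,0,yaw]))
j=None
for k in (0,np.pi):
    yaw=np.radians(-95)+k; Rm=R.from_euler("xyz",[np.pi,0,yaw]).as_matrix()
    off=Rm@M[:3,3]; p=np.array([545,90,330])-np.r_[off[:2],0]
    j=r.ik(p,[np.pi,0,yaw])
    if j is not None: break
print(p,yaw,j)
r.set_gripper(0)
r.goto(p,[np.pi,0,yaw]); r.hold(.3)
T=pose_w(); im,d=vision.grab_frame("wrist"); cv2.imwrite("pics/w0.png",im); np.save("w0d.npy",d); np.save("w0T.npy",T)
for n,z in(("feeder",0),("magazine_top",64),("fence_face",18),("plunger_knob",38),("stop_face",23),("blank_4_center",53)):
    for q in vision.place_of(n,"wrist")[:2]: print(n,round(q["score"],2),np.round(q["position"]),np.round(wzw(T,q["position"],z),1))
print(r.state()["time_s"])
E
```

```text
[-3.14149313e+00 -1.20032856e-05  2.86580866e+00] [[0.0, -0.96, -0.27, 66.98], [1.0, 0.0, 0.0, -0.65], [-0.0, -0.27, 0.96, -141.77], [0.0, 0.0, 0.0, 1.0]]
300 None
350 None
400 None
300 [ 2.84385771e-02  2.62885701e-01  1.47782500e+00 -4.44089210e-16
  1.40088196e+00  1.15705040e-01]
350 [ 2.84385771e-02  2.33189306e-01  1.39845599e+00 -4.44089210e-16
  1.50994736e+00  1.15705040e-01]
400 [ 2.84385771e-02  2.12175604e-01  1.31046146e+00 -4.44089210e-16
  1.61895559e+00  1.15705040e-01]
[550.19077647 156.7783421  330.        ] -1.6580627893946132 [ 0.15686718  0.24516778  1.42967411  0.          1.46675076 -2.89745901]
feeder 0.96 [288. 149.] [582.5 113.5   0. ]
feeder 0.72 [382. 191.] [474.3 173.5   0. ]
fence_face 0.78 [282.  52.] [575.8  11.5  18. ]
fence_face 0.72 [400.  74.] [451.8  43.9  18. ]
plunger_knob 0.76 [284. 258.] [597.2 235.9  38. ]
stop_face 0.62 [397.  72.] [455.9  42.1  23. ]
stop_face 0.36 [205. 181.] [678.7 140.2  23. ]
blank_4_center 0.89 [197. 279.] [697.9 247.4  53. ]
blank_4_center 0.67 [283. 130.] [581.   91.6  53. ]
4.8833
```

View pics/w0.png

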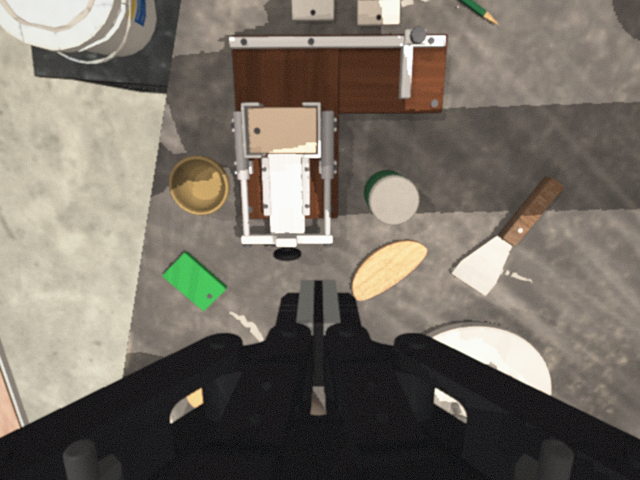

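The wrist view shows the fence's inner edge running from (231,48) to (446,46), the stop's +y face at about column 401, the knob at (287,254), and the lane's outer edge at about row 112. I'll use these to fit the feeder pose.

```bash
python3 - <<'E'
from h import *
from scipy.optimize import least_squares
T=np.load("w0T.npy"); d=np.load("w0d.npy"); K=vision.camera_params("wrist")["K"]
im=cv2.imread("pics/w0.png"); g=im[:,:,0].astype(float)
# fence inner edge: bright->dark downwards, subpixel max gradient
pts=[]
for c in range(240,392,4):
    col=cv2.GaussianBlur(g,(5,3),0)[40:60,c]; k=np.argmin(np.diff(col)); pts.append((c,40.5+k))
P=np.array([wzw(T,p,26)[:2] for p in pts]); 
v=cv2.fitLine(P.astype(np.float32),cv2.DIST_HUBER,0,.01,.01).ravel(); print("fence yaw(y axis)",np.degrees(np.arctan2(v[1],v[0])),v)
# pose fit: named image points & feeder coordinates
obs=[((231,48),(106.5,55,26)),((446,46),(106.5,-170,26)),((444,112),(40,-175,18)),((288,149),(0,0,0)),((287,254.),(-122.5,0,38)),((283,130),(22.5,0,58))]
W=np.array([wzw(T,p,q[2])[:2] for p,q in obs]);F=np.array([q[:2] for _,q in obs])
f=lambda s:(W-(s[:2]+F@np.array([[np.cos(s[2]),np.sin(s[2])],[-np.sin(s[2]),np.cos(s[2])]]))).ravel()
s=least_squares(f,[582,113,-1.66],loss="soft_l1",f_scale=2).x; print(s,np.degrees(s[2]));print(np.round(f(s).reshape(-1,2),1))
np.save("feeder.npy",s)
for p in((401,60),(401,90)): 
    x=wzw(T,p,32)[:2]-s[:2]; print("stop in feeder",x@[np.cos(s[2]),np.sin(s[2])],x@[-np.sin(s[2]),np.cos(s[2])])
print(K.tolist() if hasattr(K,'tolist') else K)
E
```

```text
fence yaw(y axis) -4.501831 [ 9.9691480e-01 -7.8490965e-02  5.4541034e+02  1.0843471e+01]
[582.60115058 113.55435715  -1.65360556] -94.74461941486398
[[-0.2  1.8]
 [ 0.6  0.5]
 [-0.3 -0.4]
 [-0.4  0.2]
 [ 0.4 -4.8]
 [-0.1  0.2]]
stop in feeder 91.73522858504941 -122.10207886297441
stop in feeder 62.419308000808606 -123.67269439411623
[[391.97945077876545, 0.0, 317.8897093609834], [0.0, 391.97945077876545, 233.21639709160866], [0.0, 0.0, 1.0]]
```

```bash
cat >> h.py <<'E'
def fw(x,y,z):
    s=np.load("feeder.npy");c,n=np.cos(s[2]),np.sin(s[2])
    return [s[0]+c*x-n*y, s[1]+n*x+c*y, z]
def wf(p):
    s=np.load("feeder.npy");c,n=np.cos(s[2]),np.sin(s[2]); a=np.array(p[:2])-s[:2]
    return np.array([c*a[0]+n*a[1],-n*a[0]+c*a[1],p[2]])
def ori(k=np.pi): return [np.pi,0,np.load("feeder.npy")[2]+k]
def rep(t=""):
    s=r.state(); print(t,np.round(wf(s["tcp_pos"]),1),"F",np.round(s["force"],1),"t",s["time_s"])
E
python3 - <<'E'
from h import *
r.goto(fw(-165,0,110),ori()); rep()
r.servo_line(fw(-165,0,27),120); rep("down")
print(r.servo_line(fw(-100,0,27),60,guard=25)); rep("mid")
print(r.servo_line(fw(-55,0,27),45,guard=25)); rep("in")
r.hold(.3); rep("held")
im,_=vision.grab_frame("top"); cv2.imwrite("pics/top1.png",cv2.resize(im[160:340,180:400],None,fx=3,fy=3))
E
```

```text
[-165.     0.2  110.2] F [0.6 0.4 0.7] t 7.6667
down [-165.2    0.6   27.5] F [ 0.9 -0.4 -0.3] t 8.5083
False
mid [-1.009e+02  1.000e-01  2.720e+01] F [-0.1  6.6 -0.2] t 9.7417
True
in [-72.5   0.3  27.3] F [-0.3 11.   0.9] t 10.475
held [-73.2   0.2  27.3] F [ 0.1 11.3  0.8] t 10.775
```

View pics/top1.png

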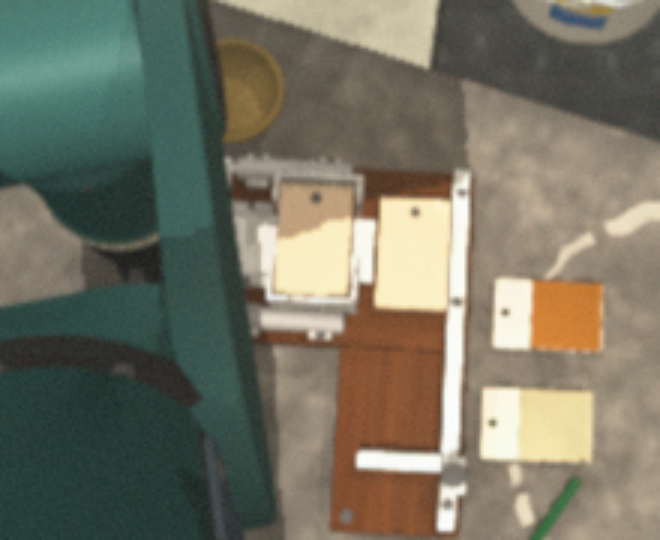

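The blank at (412,250) is out by the fence, and its neighbour is still in the magazine. I'll press once more onto the limit to be sure, release, then push.

```bash
python3 - <<'E'
from h import *
print(r.servo_line(fw(-66,0,27),15,guard=12)); rep("lim"); r.hold(.15)
r.servo_line(fw(-145,0,27),60); r.servo_line(fw(-165,0,27),100);rep("out")
r.servo_line(fw(-165,0,130),200)
r.hold(.4)
r.goto(fw(30,80,150),ori()); r.hold(.2)
T=pose_w(); im,d=vision.grab_frame("wrist"); cv2.imwrite("pics/w2.png",im); rep()
for q in vision.place_of("blank_1_center","wrist"): print(round(q["score"],2),np.round(q["position"]),wf(wzw(T,q["position"],23)))
for q in vision.place_of("plunger_knob","wrist"): print("knob",round(q["score"],2),np.round(q["position"]),wf(wzw(T,q["position"],38)))
E
```

```text
True
lim [-72.9   0.3  27.3] F [-0.1 11.5  1.2] t 11.15
out [-1.66e+02  1.00e-01  2.70e+01] F [-0.2 -0.3 -0.5] t 13.0167
 [ 28.4  79.4 149.8] F [ 0.4 -0.2 -0.6] t 15.1917
0.85 [212. 291.] [80.40593047  1.36001013 23.        ]
knob 0.25 [347. 126.] [-37.76038548  97.73669701  38.        ]
```

View pics/w2.png

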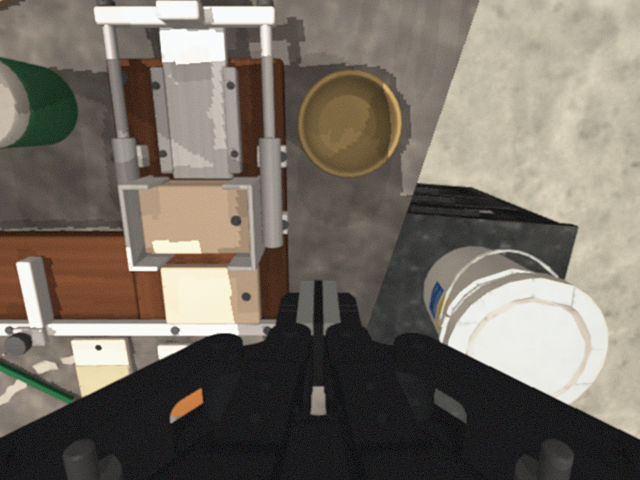

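The plunger is fully out again and the stack has dropped. The fed blank at (212,293) lies by the fence, with clear deck beside it. Now the push.

```bash
python3 - <<'E'
from h import *
r.goto(fw(83,68,70),ori())
print(r.servo_line(fw(83,68,23),100,guard=8)); rep("down")
print(r.servo_line(fw(84,-10,23),60,guard=8)); rep("p1")
print(r.servo_line(fw(84.5,-60,23),30,guard=6)); rep("p2")
im,_=vision.grab_frame("top"); cv2.imwrite("pics/top3.png",cv2.resize(im[160:340,180:400],None,fx=3,fy=3))
E
```

```text
False
down [82.7 68.6 23.5] F [-0.5  1.1  1. ] t 16.3833
False
p1 [84.  -9.7 22.9] F [-0.7 -0.4 -0.1] t 17.8333
True
p2 [ 84.3 -47.7  23.2] F [ 1.1 -0.7  0.3] t 19.025
```

View pics/top3.png

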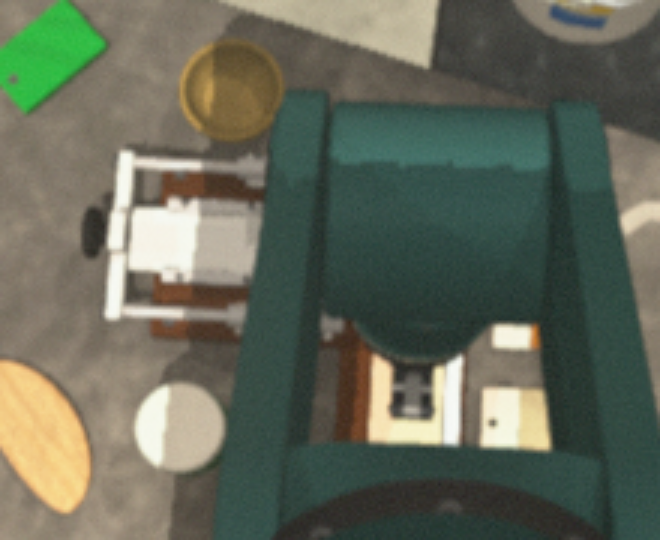

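```bash
python3 - <<'E'
from h import *
print(r.servo_line(fw(84.5,-60,23),15,guard=8)); rep("p3")
r.servo_line(fw(83.5,-25,23),100); r.servo_line(fw(83.5,-20,130),200)
r.goto(fw(20,-60,170),ori()); r.hold(.2)
T=pose_w(); im,d=vision.grab_frame("wrist"); cv2.imwrite("pics/w4.png",im); rep()
for q in vision.place_of("blank_1_center","wrist"): print(round(q["score"],2),np.round(q["position"]),wf(wzw(T,q["position"],23)))
for q in vision.place_of("stop_face","wrist"): print("stop",round(q["score"],2),np.round(q["position"]),wf(wzw(T,q["position"],23)))
E
```

```text
True
p3 [ 84.4 -47.7  23.6] F [ 2.  -0.1  1.7] t 19.5
 [ 20.8 -60.2 168.9] F [ 0.1 -0.  -0.5] t 21.2417
0.72 [282. 292.] [ 82.26897356 -88.3314097   23.        ]
stop 0.71 [237. 288.] [  79.29207279 -123.78959005   23.        ]
```

View pics/w4.png

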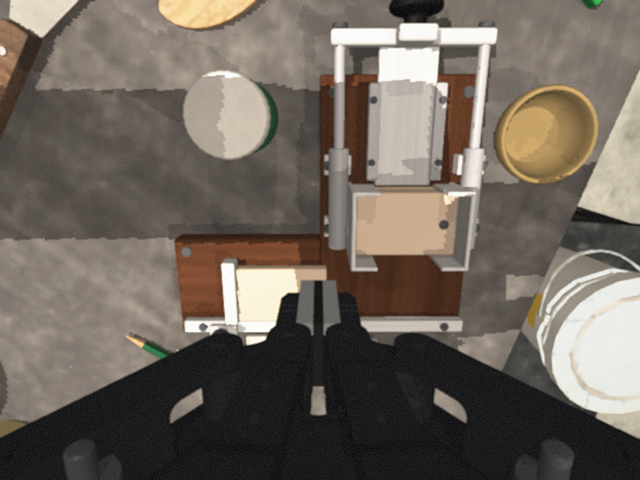

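The blank touches the stop's face (column 238) and looks parallel. The fence side is half hidden, so I'll move aside and check it closely.

```bash
python3 - <<'E'
from h import *
r.goto(fw(-10,-100,190),ori()); r.hold(.2)
T=pose_w(); im,d=vision.grab_frame("wrist")
for q in vision.place_of("blank_1_center","wrist"): print(round(q["score"],2),np.round(q["position"]),wf(wzw(T,q["position"],23)))
m=max(vision.silhouettes("blank_1_center","wrist"),key=lambda q:-np.linalg.norm(wf(wzw(T,q["position"],28))[:2]-[83,-88]))["mask"]
c=max(cv2.findContours(m.astype(np.uint8),cv2.RETR_EXTERNAL,2)[0],key=cv2.contourArea)
b=cv2.boxPoints(cv2.minAreaRect(c)); print(np.array([wf(wzw(T,p,28)) for p in b]).round(1))
# fence inner top edge seen by same camera
x,y=b.mean(0).astype(int); cr=im[y-60:y+60,x-80:x+80]; cv2.imwrite("pics/w5.png",cv2.resize(cr,None,fx=5,fy=5,interpolation=cv2.INTER_CUBIC)); print(x,y)
for X in(106.5,):
  for Y in(-60,-110):
    p=np.linalg.inv(T)@np.r_[fw(X,Y,26),1];q=vision.camera_params("wrist")["K"]@p[:3];print("fence px pred",q[:2]/q[2])
E
```

```text
[[ 58.  -82.7  28. ]
 [ 44.3 -65.5  28. ]
 [ 82.3 -38.6  28. ]
 [ 96.9 -56.   28. ]]
362 303
fence px pred [361.93644196 341.06802458]
fence px pred [304.86310716 341.06136351]
```

View pics/w5.png

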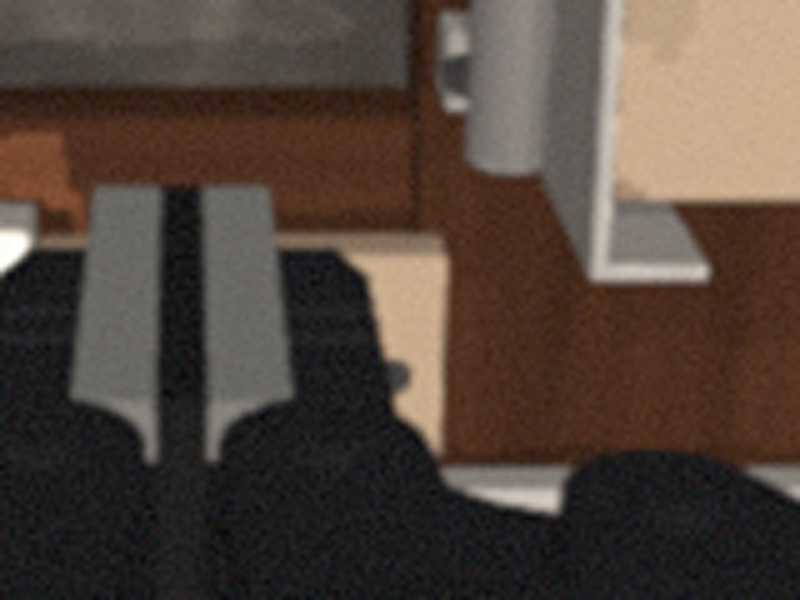

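```bash
python3 - <<'E'
from h import *
r.goto(fw(125,-88,190),ori()); r.hold(.2)
T=pose_w(); im,d=vision.grab_frame("wrist")
for q in vision.place_of("blank_1_center","wrist"): print(round(q["score"],2),np.round(q["position"]),wf(wzw(T,q["position"],23)).round(1))
p=np.linalg.inv(T)@np.r_[fw(83,-88,26),1];q=vision.camera_params("wrist")["K"]@p[:3];x,y=(q[:2]/q[2]).astype(int)
print(x,y); y0=max(y-60,0); cv2.imwrite("pics/w6.png",cv2.resize(im[y0:y0+150,x-100:x+100],None,fx=4,fy=4,interpolation=cv2.INTER_CUBIC))
print(r.state()["time_s"])
E
```

```text
0.79 [315. 158.] [ 82.3 -89.8  23. ]
317 159
22.925
```

View pics/w6.png

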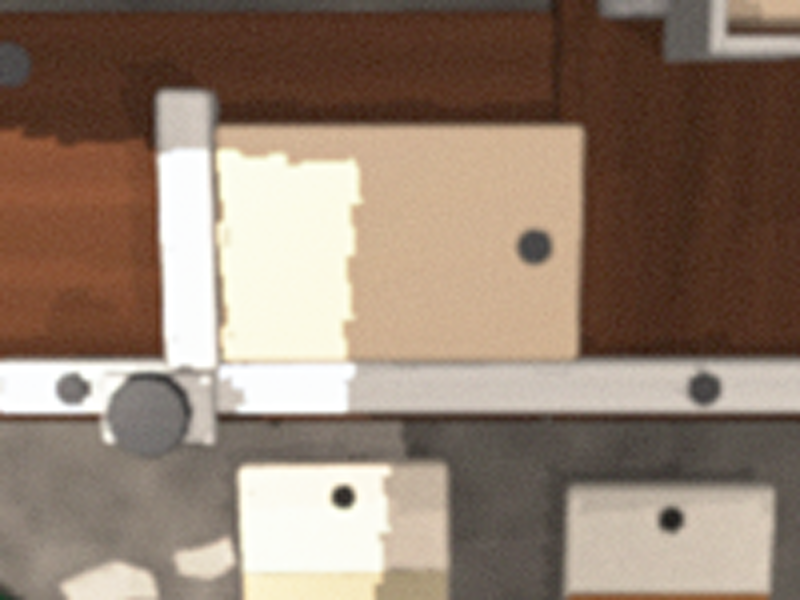

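The crop shows the blank flush against both the fence (row about 360) and the stop (column about 217), with its edges parallel. Handing in.

```bash
python3 -c "
from h import *
print(r.hand_in())"
```

```text
the job is handed in; nothing more can be done
None
```

I fed one blank, pushed it into the corner and handed the job in. The last picture shows it flush against the fence and the end stop, the plunger was back out with the rest still in the magazine, and no verdict came back.

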